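# Seat a metal specimen in the corner pocket of its board

## Robot

A 6-joint arm with a two-finger parallel gripper is mounted at the origin on the work surface. World frame = base frame: x ahead of the robot, y to its left, z up, the work surface at z = 0. Lengths are in mm, angles in rad, forces in N, time in s.
With the tool pointing down it reaches from about 350 to 975 mm from the base axis. Payload 7.1 kg.
Tool frame: the origin (TCP) lies at the very end of the fingers, on their centre line; the grasp point (between the pads) lies 19 mm behind it; z points along the fingers, x is the direction in which the jaws open and shut, and the axes are right-handed (so a half turn about z gives the same grasp; the last joint's range is limited). The gripper opens to 88 mm and grips with 3 to 60 N. Pads are 20 mm wide; open, the fingers measure 115 mm over their backs; the gripper's body (75 mm by 178 mm) begins 61 mm behind the grasp point.
Start: joints at [1.287, 0.423, 1.63, -0, 1.089, -0.019], TCP at [163.541, 603.207, 222.675] pointing down, gripper open.
Joint ranges: [-3, 3], [-0.9, 2.11], [0.09, 2.58], [-1.31, 4.45], [0.11, 2.69], [-2.54, 2.54]. Speed limits (rad/s): [2.39, 2.39, 3.01, 3.14, 3.14, 3.14].

## Interface

Orientations are given as a rotation vector (axis times angle).
In Python, from workcell import * gives the robot as it stands.
- The arm moves only by the tool arm_command, never from a script. Its argument "increments" is a list of rows, each a list of 2 entries, a list of its own where there are three numbers: the shift along the tool's x, y, z in cm, then the turn about the tool's z in degrees. In form: [[[dx, dy, dz], turn], ...]. A call has 1 to 20 rows; each row shifts and turns the pose as measured when the row begins, along the tool's axes as they then stand; what a row does not reach is not made up. A row lasts 1/10 s, in which the tool goes at most 50 mm and 8.59 degrees, less where a joint would pass 70% of its speed; a pose out of reach is approached as far as the arm can. A call is refused whole if a number of a shift passes 5 or a number of a turn 8.59, either way. A call with a gripper value outside its range is refused whole. "gripper" is the opening, from 0 (shut) to 1 (fully open), set as the call begins (left out, the last holds). The fingers move at their own pace and stop on an object; the grip force is fixed at half the most. Time passes only in rows, so rows that do not move let the fingers close. It gives the time, the measured TCP pose, the force and the opening at its end, in the units of the state.
- get_obs(): the state, without advancing time (a new reading comes with each control period).
- get_image(name): name is "scene" or "top" or "wrist"; returns the picture (384x512x3 uint8, red, green, blue); there is no depth.
- camera_params(name): a dict with "K" (3x3 intrinsics, pixels), "rvec" (rotation vector, rad) and "tvec" (3), from world to camera coordinates, as OpenCV has them; the wrist camera has in their place "T_tool_cam" (4x4, takes a point from camera to tool coordinates, whose origin is the TCP and whose axes are the tool frame's). Camera axes: x right, y down, z forward; pixel columns grow to the right and rows downward; lengths in mm; the calibration is good to about 2 mm. A picture is of the moment at which its call begins: read the wrist's pose just before it. camera_params takes no time and is no camera call.
- close_job(): hands the job in, once; it reports no verdict.
The state is a dict: "t": time; "qpos": joint angles; "qvel": joint speeds; "joint_torque": joint torques, N m; "ee_pos": TCP position; "orientation": TCP orientation; "ft_force": force on the tool from outside, world axes, zero at the start; "moment": the same for the moment, N m; "width": finger opening in mm.
Only numpy, scipy, OpenCV 4.12 (cv2) and the standard library are available. Lean on these libraries where they do the work, as an engineer would, in place of code of your own. Each camera call takes 0.05 s, during which the arm holds its last target.

## Task

Without gripping or lifting it, push the rectangular metal specimen with your fingertips across its wooden board until its long side lies flat against the rail, well short of the pocket. Then slide it along the rail, keeping it against the rail, into the corner pocket until it is fully home against the end stop and flush with the rail. Leave the round specimen and the other things around the board where they are, and finish clear of everything.

Things in the scene. Friction and masses are not known exactly. Their poses are not given: they have to be found in the camera images.
- specimen_center (a point): centre (half-way up) of the rectangular bare aluminium specimen, a loose plate 40 x 50 mm and 16 mm thick, about 90 g, lying flat on the board; its x axis runs along its 40 mm side, its y axis along its 50 mm side, z up. It starts turned by up to 0.45 rad from the board's axes, its centre 100 to 125 mm from the rail
- pocket_corner (a point): inner corner of the pocket at the level of the board's top face, where the rail's inner face meets the end stop's. Axes: x square to the rail, pointing into it; y along the rail towards the stop; z up. The rail's inner face is x = 0, from y = -305 mm to the stop's face at y = 0. Home, the specimen's centre is at x -20, y -25, z 8 mm, its 50 mm side along the rail, its rear part sticking out of the pocket
- pocket_lip (a point): inner front corner of the pocket's lip at the level of the board's top, axes as pocket_corner, 45 mm from the rail and 17 mm before the stop. The lip, 12 mm thick and 10 mm tall, stands opposite the rail and runs from here to the stop, so the pocket is 45 mm wide. A flared lead-in runs back from here, 19 mm along the rail and 18 mm away from it
- board: plywood board fixed to the table, 190 x 320 mm, 12 mm thick (top face 12 mm above the table). A dark wood rail, 15 mm wide and 10 mm tall, runs along its far long edge, with the pocket at the rail's left end seen from the robot; the other two edges are open. Origin at the centre of its underside, x towards the rail, y towards the pocket end, z up
- slug_center (a point): centre of the round aluminium specimen, a loose disc of 40 mm diameter, 16 mm thick, lying on the board 85 mm or more from the rectangular one and at least 75 mm clear of the rail; leave it alone
- tube_rack: loose white test tube rack with tubes, 200 x 60 mm, 130 mm tall, standing on the table past the pocket end of the board; origin at the centre of its underside; leave it alone
- beaker: loose small glass beaker, 68 mm across, 85 mm tall, standing on the table past the other end of the board; origin at the centre of its underside; leave it alone
- sharpener: loose small grey pencil sharpener, 28 x 22 x 15 mm, on the table beyond the rail; origin at the centre of its underside; leave it alone
There are look-alikes about, which are no part of the job. What is shaped like the part that bears specimen_center but black or red is not meant.

How it is judged (in metres and radians):
On the way, in this order (a step that is already met when the one before it is completed fails the run):
1. the rectangular specimen lies flat against the rail, its centre still 60 mm or more short of its home (x of specimen_center in the frame of pocket_corner above -0.0235 m and angle between the x axis of specimen_center and the x axis of pocket_corner, either way round below 0.1 rad and y of specimen_center in the frame of pocket_corner below -0.085 m and z of specimen_center in the frame of pocket_corner below 0.011 m), for 0.1 s.
2. it is fully home in the corner pocket (x of specimen_center in the frame of pocket_corner above -0.0235 m and angle between the x axis of specimen_center and the x axis of pocket_corner, either way round below 0.1 rad and y of specimen_center in the frame of pocket_corner above -0.0285 m and z of specimen_center in the frame of pocket_corner below 0.011 m), for 0.2 s.
At the end, for the whole second after the job is handed in: The rectangular specimen lies flat and at rest in the corner pocket, within 3.5 mm of the end stop and of the rail and within 0.1 rad of parallel; the round specimen, rack, beaker and sharpener are within 15 mm of where they were (all of step 2 and angle between specimen_center's own z axis and vertical below 0.08 rad and linear speed of specimen below 0.01 m/s and distance of each of slug_center, tube_rack, beaker, sharpener from where it was at the start of the episode below 0.015 m); the robot touches nothing.
It fails at once if the specimen is lifted more than 10 mm off the board, or tipped (z of specimen_center in the frame of pocket_corner above 0.018 m or angle between specimen_center's own z axis and vertical above 0.35 rad).
It fails at once if the specimen comes within 50 mm of its home without being against the rail (centre more than 30 mm from it) (y of specimen_center in the frame of pocket_corner above -0.075 m and x of specimen_center in the frame of pocket_corner below -0.03 m).
It fails at once if the round specimen, rack, beaker or sharpener is disturbed (15 mm or more) (distance of any of slug_center, tube_rack, beaker, sharpener from where it was at the start of the episode above 0.015 m).
It also fails if it takes over 56 s, if anything falls off the work surface, if the arm or the gripper's body presses on something with over 40 N, if the wrist force passes 120 N, or if a joint passes its speed limit or range.

## Working session

There is one attempt and no reset: what is moved stays moved. The work goes in short steps, Python scripts to look and compute and a tool call to move; the robot and the scene stay as the last step left them, time stands still between calls to the robot, and variables do not carry over. Pictures are saved under pics/ and viewed, and the job is handed in when it is done.

Besides the shell and the picture viewer there is one more tool, called after "Request:" as name(argument=value, ...) on one line, values as JSON. arm_command: Moves the arm, as the interface text tells. Its arguments: {"type":"object","properties":{"increments":{"type":"array","items":{"type":"array"}},"gripper":{"type":"number"}},"required":["increments"]}

```bash
mkdir -p pics; python3 - <<'E'
from workcell import *
import cv2
o=get_obs();print({k:o[k] for k in('t','ee_pos','orientation','width','ft_force')})
for n in('scene','top','wrist'):
    im=get_image(n);cv2.imwrite(f'pics/{n}0.png',im[:,:,::-1]);print(n,camera_params(n))
E
```

```text
{'t': 0.0, 'ee_pos': array([163.4041952 , 602.68534973, 221.91106183]), 'orientation': array([ 2.49462628e+00,  1.90812735e+00, -1.93361964e-03]), 'width': 87.65995555307798, 'ft_force': array([ 1.00661892, -0.30715726,  0.34420574])}
scene {'K': array([[368.84210658,   0.        , 259.37980087],
       [  0.        , 368.84210658, 191.07138442],
       [  0.        ,   0.        ,   1.        ]]), 'rvec': array([ 1.95684441,  1.36710533, -0.63502551]), 'tvec': array([-214.44394577, -303.48274797, 1285.50346679])}
top {'K': array([[360.1695471 ,   0.        , 246.60362485],
       [  0.        , 360.1695471 , 192.45792664],
       [  0.        ,   0.        ,   1.        ]]), 'rvec': array([ 2.17172545, -2.13314265,  0.12765406]), 'tvec': array([ 15.35759082, 540.85851896, 858.01698026])}
wrist {'K': array([[310.82724814,   0.        , 258.89564117],
       [  0.        , 310.82724814, 194.04507603],
       [  0.        ,   0.        ,   1.        ]]), 'T_tool_cam': array([[ 9.99999865e-01, -1.46487704e-04,  4.98522746e-04,
        -2.68043704e-01],
       [ 1.66071167e-05,  9.67957171e-01,  2.51115340e-01,
        -6.81181848e+01],
       [-5.19333977e-04, -2.51115298e-01,  9.67957043e-01,
        -1.62807323e+02],
       [ 0.00000000e+00,  0.00000000e+00,  0.00000000e+00,
         1.00000000e+00]])}
```

View pics/top0.png

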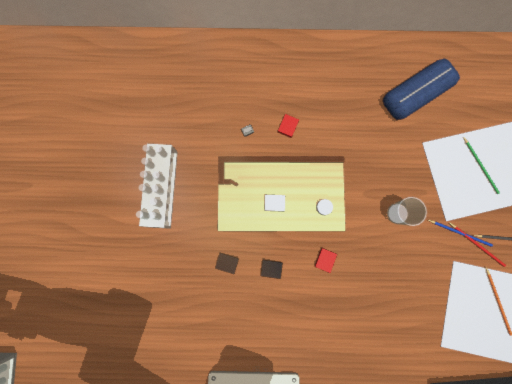

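View pics/scene0.png

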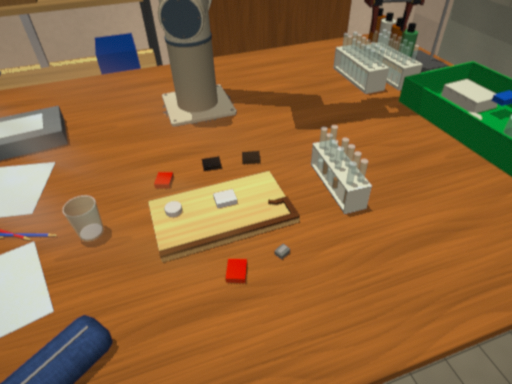

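View pics/wrist0.png

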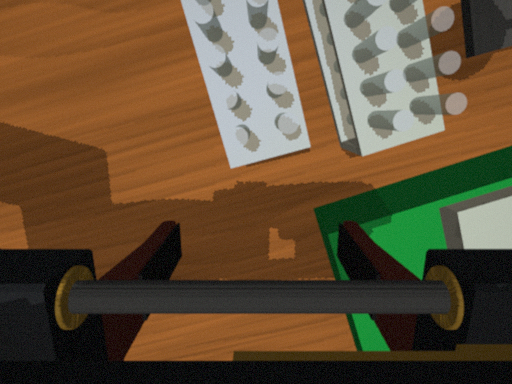

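The top view shows the board at about (218–345, 163–232), the specimen at (275,203), the disc at (325,207), the lip at (230,181), the sharpener at (247,130), the rack at (157,187) and the beaker at (405,212). Next I'll enlarge it.

```bash
cat > h.py <<'E'
import numpy as np,cv2
from workcell import *
def ray(n,uv,z):
    p=camera_params(n);R=cv2.Rodrigues(p['rvec'])[0];c=-R.T@p['tvec']
    d=(R.T@np.linalg.inv(p['K'])@np.c_[np.atleast_2d(uv),np.ones(len(np.atleast_2d(uv)))].T).T
    return c+d*((z-c[2])/d[:,2])[:,None]
def proj(n,P):
    p=camera_params(n);return cv2.projectPoints(np.array(P,float),p['rvec'],p['tvec'],p['K'],None)[0][:,0]
E
python3 - <<'E'
from h import *
im=cv2.imread('pics/top0.png')
c=cv2.resize(im[145:245,205:355],None,fx=5,fy=5,interpolation=cv2.INTER_CUBIC);cv2.imwrite('pics/topc.png',c)
hsv=cv2.cvtColor(im,cv2.COLOR_BGR2HSV)
m=cv2.inRange(hsv,(20,60,120),(40,255,255))
m2=cv2.inRange(hsv,(0,0,150),(180,60,255)); m2[:, :215]=0;m2[:,350:]=0;m2[:160]=0;m2[235:]=0
for nm,mm,z in(('board',m,12),('spec',m2,28)):
  for k in cv2.findContours(mm,cv2.RETR_EXTERNAL,cv2.CHAIN_APPROX_NONE)[0]:
    if cv2.contourArea(k)<60: continue
    r=cv2.minAreaRect(k);b=cv2.boxPoints(r);print(nm,cv2.contourArea(k),r);W=ray('top',b,z);print(W.round(1).tolist(),W.mean(0).round(1),np.linalg.norm(np.diff(W,axis=0),axis=1).round(1))
E
```

```text
board 8291.5 ((281.0, 196.0), (68.0, 126.0), 90.0)
[[620.9, 100.2, 12.0], [626.4, -222.9, 12.0], [452.9, -220.1, 12.0], [447.2, 95.2, 12.0]] [536.8 -61.9  12. ] [323.1 173.5 315.4]
spec 201.0 ((325.0172424316406, 206.70689392089844), (16.544612884521484, 16.019386291503906), 66.80140686035156)
[[519.7, -143.7, 28.0], [536.1, -180.3, 28.0], [498.5, -196.0, 28.0], [482.3, -159.5, 28.0]] [ 509.2 -169.9   28. ] [40.2 40.8 40. ]
spec 333.0 ((274.5, 202.5), (17.0, 21.0), 90.0)
[[538.2, -18.3, 28.0], [539.1, -70.6, 28.0], [496.7, -70.8, 28.0], [495.7, -18.8, 28.0]] [517.4 -44.7  28. ] [52.3 42.4 52. ]
```

View pics/topc.png

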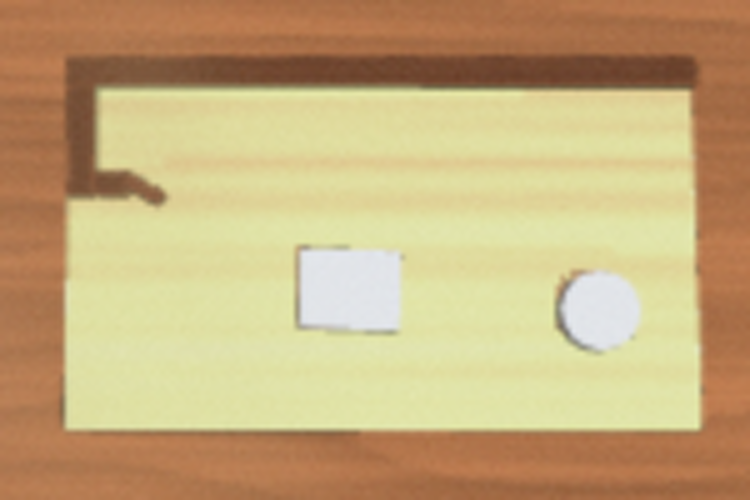

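```bash
python3 - <<'E'
from h import *
p=camera_params('top');R=cv2.Rodrigues(p['rvec'])[0];print('cam',-R.T@p['tvec'])
f=lambda u,v:((u+.5)/5-.5+205,(v+.5)/5-.5+145)
for nm,q,z in(('in_corner22',(97,88),22),('in_right22',(690,89),22),('in_right12',(690,89),12),('in_corner12',(97,88),12),('stop_low22',(97,172),22),('outL',(66,58),22),('outR',(697,57),22),('botL',(65,431),12),('botR',(701,431),12),
 ('lipfront',(131,172),22),('s1',(299,246),28),('s2',(403,251),28),('s3',(401,332),28),('s4',(299,327),28)):
  print(nm,ray('top',[f(*q)],z).round(1))
im=cv2.imread('pics/scene0.png')
c=cv2.resize(im[165:265,140:305],None,fx=4.8,fy=4.8,interpolation=cv2.INTER_CUBIC);cv2.imwrite('pics/scc.png',c)
E
```

```text
cam [428.19174706  17.08040434 919.41123502]
in_corner22 [[618.5  84.   22. ]]
in_right22 [[ 623.1 -216.7   22. ]]
in_right12 [[ 625.2 -219.3   12. ]]
in_corner12 [[620.6  84.7  12. ]]
stop_low22 [[575.3  82.8  22. ]]
outL [[633.8 100.2  22. ]]
outR [[ 639.7 -220.5   22. ]]
botL [[445.2  96.2  12. ]]
botR [[ 451.  -222.1   12. ]]
lipfront [[575.6  65.7  22. ]]
s1 [[538.7 -19.3  28. ]]
s2 [[537.1 -71.1  28. ]]
s3 [[496.7 -70.3  28. ]]
s4 [[498.2 -19.8  28. ]]
```

View pics/scc.png

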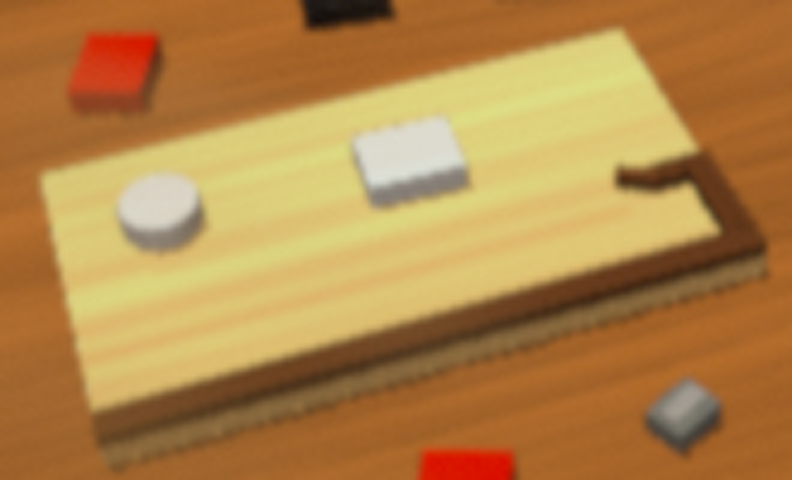

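Request:
arm_command(increments=[[[0,0,0],-8.1],[[0,0,0],-8.1],[[-4,1.85,0],0],[[-4,1.85,0],0],[[-4,1.85,0],0],[[-4,1.85,0],0],[[-4,1.85,0],0],[[-4,1.85,0],0],[[-4,1.85,0],0],[[-4,1.85,0],0],[[-4,1.85,0],0],[[-4,1.85,0],0],[[-4,1.85,0],0],[[-4,1.85,0],0],[[-4,1.85,0],0],[[-4,1.85,0],0]], gripper=0.28)

```text
t: 1.75
ee_pos: [446.0, 34.0, 220.8]
orientation: [2.176, 2.264, 0.0]
ft_force: [1.1, 0.5, -0.1]
width: 24.6
```

Request:
arm_command(increments=[[[-2.7,1.0,0],1.2],[[-2.7,1.0,0],0],[[-2.4,0.9,0],0],[[0,0,0],0]])

```text
t: 2.15
ee_pos: [479.7, -51.6, 220.8]
orientation: [2.207, 2.232, 0.001]
ft_force: [-0.5, 0.2, 0.1]
width: 24.8
```

```bash
cat >> h.py <<'E'
C=np.array([618.5,84.0]);TH=0.018
def tob(P,C=C,th=TH):
    d=np.atleast_2d(P)[:,:2]-C;c,s=np.cos(th),np.sin(th);return np.c_[d[:,0]*c+d[:,1]*s,-d[:,0]*s+d[:,1]*c]
def tool(o):
    T=np.eye(4);T[:3,:3]=cv2.Rodrigues(o['orientation'])[0];T[:3,3]=o['ee_pos'];return T
def wray(o,uv,z):
    p=camera_params('wrist');T=tool(o)@p['T_tool_cam'];uv=np.atleast_2d(uv)
    d=(T[:3,:3]@np.linalg.inv(p['K'])@np.c_[uv,np.ones(len(uv))].T).T;c=T[:3,3]
    return c+d*((z-c[2])/d[:,2])[:,None]
E
python3 - <<'E'
from h import *
import pickle
o=get_obs();im=get_image('wrist')[:,:,::-1];cv2.imwrite('pics/w1.png',im);pickle.dump(o,open('o1.pkl','wb'))
print(o['ee_pos'],o['orientation'],o['ft_force'],tob(o['ee_pos']))
cv2.imwrite('pics/w1b.png',cv2.resize(im,None,fx=1.5,fy=1.5,interpolation=cv2.INTER_CUBIC))
E
```

```text
[479.70299673 -51.55424562 220.83568154] [2.20667735e+00 2.23199594e+00 9.49404974e-04] [-0.52882201  0.22612931  0.10163602] [[-141.21436343 -133.03407527]]
```

View pics/w1b.png

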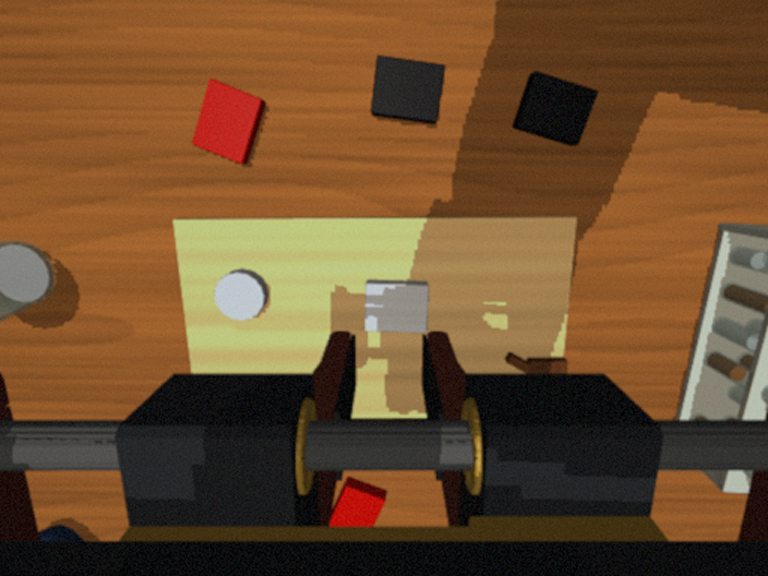

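```bash
python3 - <<'E'
from h import *
import pickle
o=pickle.load(open('o1.pkl','rb'))
f=lambda q:(np.array(q,float)+.5)/1.5-.5
q=f([(366,282),(428,282),(428,332),(365,331)]);W=wray(o,q,28);print(W.round(1),tob(W).round(1),tob(W).mean(0))
W=wray(o,f([(174,219),(577,217),(241,295)]),12);print(W.round(1),tob(W).round(1))
W=wray(o,f([(532,362),(565,362)]),22);print(W.round(1),tob(W).round(1))
E
```

```text
[[497.  -69.5  28. ]
 [496.4 -20.9  28. ]
 [537.9 -19.6  28. ]
 [537.6 -70.4  28. ]] [[-124.3 -151.3]
 [-124.  -102.7]
 [ -82.5 -102.1]
 [ -83.6 -152.9]] [-103.59103712 -127.26416513]
[[ 451.3 -222.3   12. ]
 [ 446.1   96.5   12. ]
 [ 513.1 -173.5   12. ]] [[-172.7 -303.3]
 [-172.2   15.6]
 [-110.  -255.6]]
[[565.5  68.6  22. ]
 [565.1  96.1  22. ]] [[-53.3 -14.4]
 [-53.2  13.1]]
```

Request:
arm_command(increments=[[[0.57,-0.3,2],-0.4],[[0,0,4],0],[[0,0,4],0],[[0,0,4],0],[[0,0,3],0],[[0,0,0],0]])

```text
t: 2.8
ee_pos: [475.7, -39.2, 47.5]
orientation: [2.195, 2.242, 0.006]
ft_force: [-0.3, 0.2, -0.1]
width: 24.6
```

```bash
python3 - <<'E'
from h import *
o=get_obs();print(o['ee_pos'],tob(o['ee_pos']),o['orientation'],o['ft_force'])
E
```

```text
[475.68860368 -39.24879355  47.52250489] [[-145.00661999 -120.65836146]] [2.19458478 2.24221247 0.00608228] [-0.30820727  0.16213934 -0.10993473]
```

Request:
arm_command(increments=[[[-0.6,0,1],0],[[0,0,1],0],[[0,0,0.8],0],[[0,0,0],0]])

```text
t: 3.2
ee_pos: [477.7, -44.4, 20.8]
orientation: [2.19, 2.242, 0.01]
ft_force: [-0.1, -0.3, 0.2]
width: 24.7
```

```bash
python3 - <<'E'
from h import *
o=get_obs();print(o['ee_pos'],tob(o['ee_pos']),o['orientation'],o['ft_force'])
E
```

```text
[477.68959563 -44.40540856  20.83800432] [[-143.09876625 -125.85015704]] [2.19044613 2.24197292 0.01016046] [-0.1425329  -0.25104417  0.19205355]
```

Request:
arm_command(increments=[[[-0.1,0,0.3],0],[[0,0.8,0],0],[[0,0.8,0],0],[[0,0.8,0],0],[[0,0.8,0],0],[[0,0.8,0],0],[[0,0,0],0]])

```text
t: 3.9
ee_pos: [523.9, -44.9, 20.4]
orientation: [2.188, 2.239, 0.015]
ft_force: [0.8, -1.2, -0.8]
width: 24.4
```

```bash
python3 - <<'E'
from h import *
o=get_obs();print(o['ee_pos'],tob(o['ee_pos']),o['orientation'],o['ft_force'])
im=get_image('top')[:,:,::-1]
cv2.imwrite('pics/t2.png',cv2.resize(im[145:245,205:355],None,fx=5,fy=5,interpolation=cv2.INTER_CUBIC))
E
```

```text
[523.94269623 -44.85979843  20.36515999] [[ -96.86133702 -127.13698415]] [2.18819009 2.23865835 0.01494664] [ 0.82507771 -1.15638901 -0.77507399]
```

View pics/t2.png

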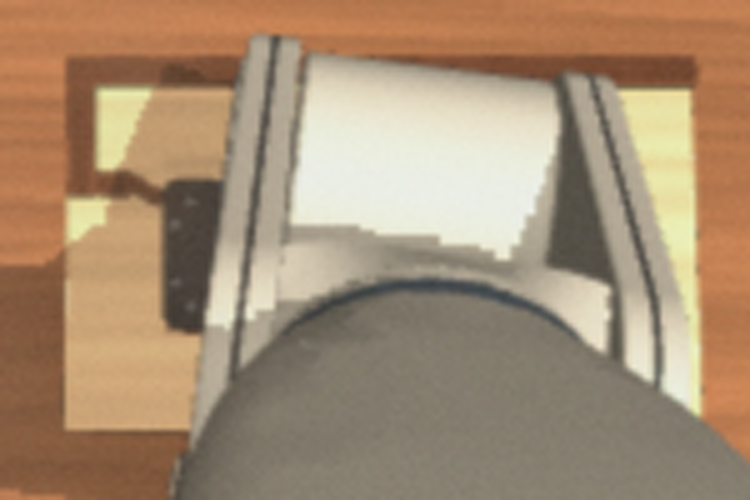

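The top camera is blocked by the arm: it covers the specimen. The TCP is at board x = -97, so the specimen should be at about x = -67. I'll go on and check with the scene and wrist cameras.

Request:
arm_command(increments=[[[0,0.7,0.2],0],[[0,0.7,0.2],0],[[0,0.7,0],0],[[0,0.7,0],0],[[0,0.6,0],0],[[0,0,0],0]])

```text
t: 4.55
ee_pos: [559.1, -43.9, 15.9]
orientation: [2.19, 2.24, 0.012]
ft_force: [-0.1, 0.8, -0.8]
width: 24.4
```

```bash
cat > look.py <<'E'
from h import *
import pickle,sys
k=sys.argv[1]
o=get_obs();print(o['t'],o['ee_pos'].round(1),tob(o['ee_pos']).round(1),o['orientation'].round(4),o['ft_force'].round(1))
pickle.dump(o,open(f'o{k}.pkl','wb'))
im=get_image('wrist')[:,:,::-1];cv2.imwrite(f'pics/wr{k}.png',im)
cv2.imwrite(f'pics/w{k}.png',cv2.resize(im,None,fx=1.5,fy=1.5,interpolation=cv2.INTER_CUBIC))
im=get_image('scene')[:,:,::-1]
cv2.imwrite(f'pics/s{k}.png',cv2.resize(im[165:265,140:305],None,fx=4.8,fy=4.8,interpolation=cv2.INTER_CUBIC))
E
python3 look.py 3
```

```text
4.55 [559.1 -43.9  15.9] [[ -61.6 -126.8]] [2.1898 2.2401 0.0124] [-0.1  0.8 -0.8]
```

View pics/w3.png

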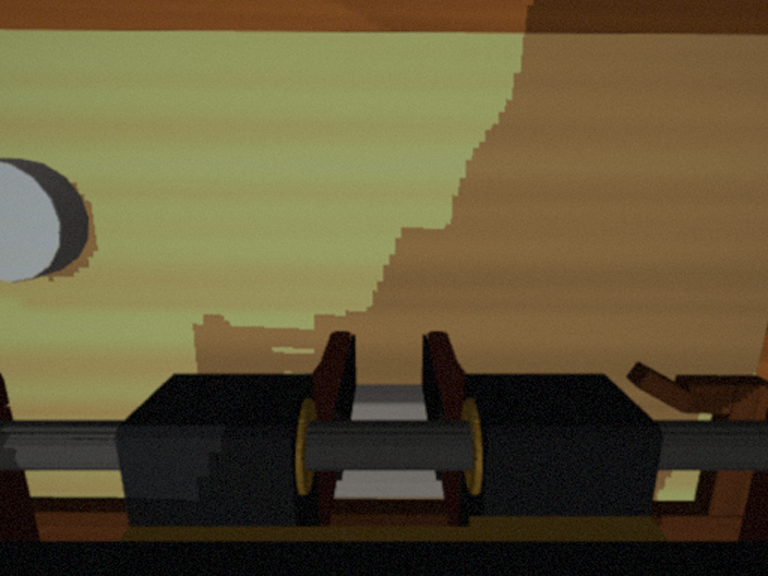

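View pics/s3.png

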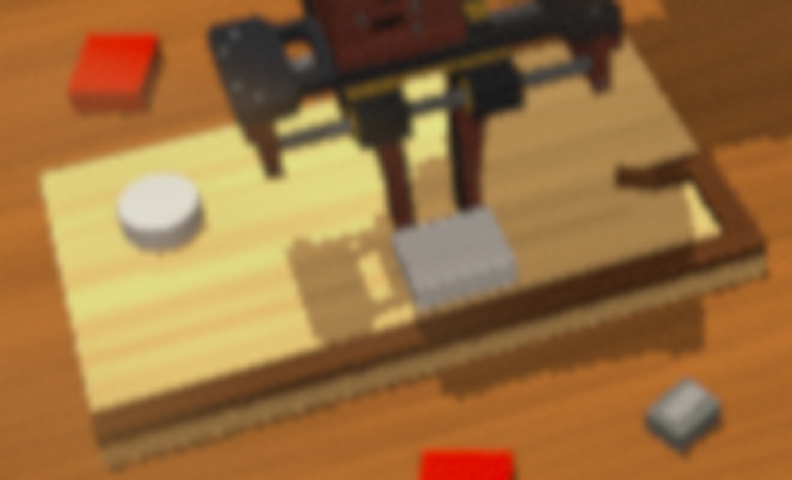

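The specimen sits square against both fingers, with its far edge near the rail (wrist view, row 498). About 10 mm is left, so I'll push gently and watch the force.

Request:
arm_command(increments=[[[0,0.4,0],0],[[0,0.4,0],0],[[0,0.3,0],0],[[0,0,0],0]])

```text
t: 5.05
ee_pos: [569.2, -43.5, 15.9]
orientation: [2.191, 2.241, 0.01]
ft_force: [-0.6, -0.2, 1.1]
width: 24.6
```

```bash
python3 look.py 4
```

```text
5.05 [569.2 -43.5  15.9] [[ -51.6 -126.6]] [2.1908 2.241  0.0105] [-0.6 -0.2  1.1]
```

View pics/s4.png

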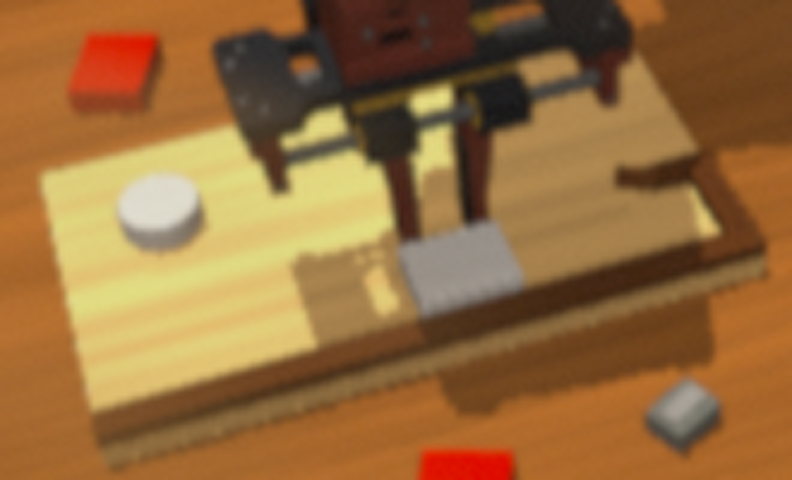

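View pics/w4.png

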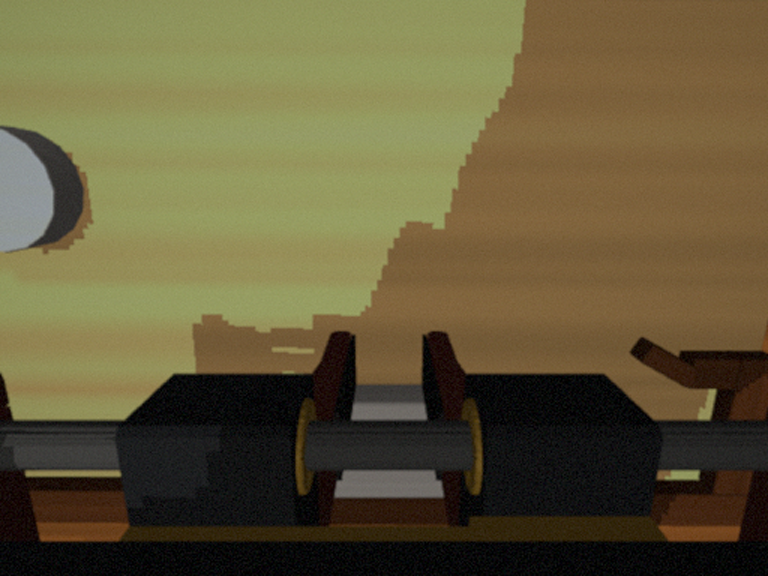

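Request:
arm_command(increments=[[[0,0.25,0],0],[[0,0.25,0],0],[[0,0.25,0],0]])

```text
t: 5.45
ee_pos: [571.6, -43.2, 15.3]
orientation: [-2.196, -2.246, 0.0]
ft_force: [-9.0, -1.7, 6.2]
width: 24.7
```

```bash
python3 look.py 5
```

```text
5.45 [571.6 -43.2  15.3] [[ -49.2 -126.4]] [-2.1959e+00 -2.2460e+00  5.0000e-04] [-9.  -1.7  6.2]
```

View pics/s5.png

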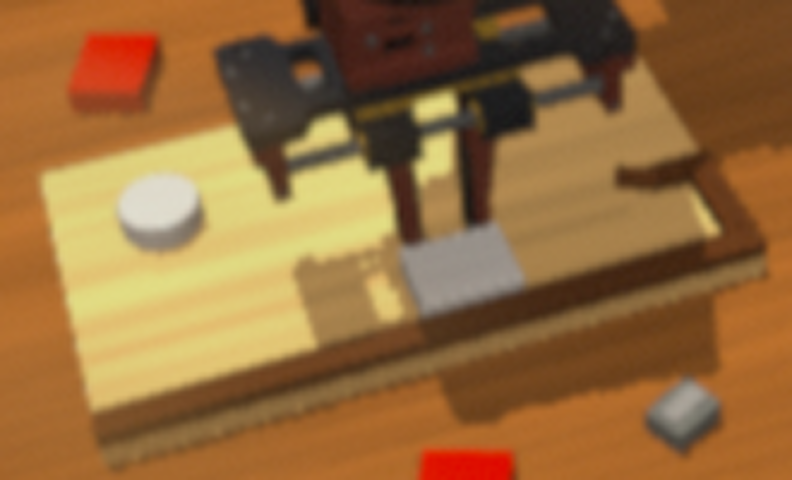

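Rail contact: 9 N of reaction, with the TCP at x = -49.2 against -50 expected. I'll back off, rise and go round behind the specimen's rear end.

Request:
arm_command(increments=[[[0,-0.7,0],0],[[0,-0.7,-0.3],0],[[0,0,-3],0],[[0,0,-3],0],[[-2,0,-1],0],[[-2,1,0],0],[[-2,1.5,0],0],[[-0.4,1.3,0],0],[[0,0,0],0],[[0,0,0],0]])

```text
t: 6.55
ee_pos: [595.6, -108.7, 93.2]
orientation: [2.193, 2.245, 0.003]
ft_force: [-1.0, 0.8, 0.4]
width: 24.6
```

```bash
python3 look.py 6
```

```text
6.55 [ 595.6 -108.7   93.2] [[ -26.3 -192.3]] [2.1928 2.2447 0.0035] [-1.   0.8  0.4]
```

View pics/s6.png

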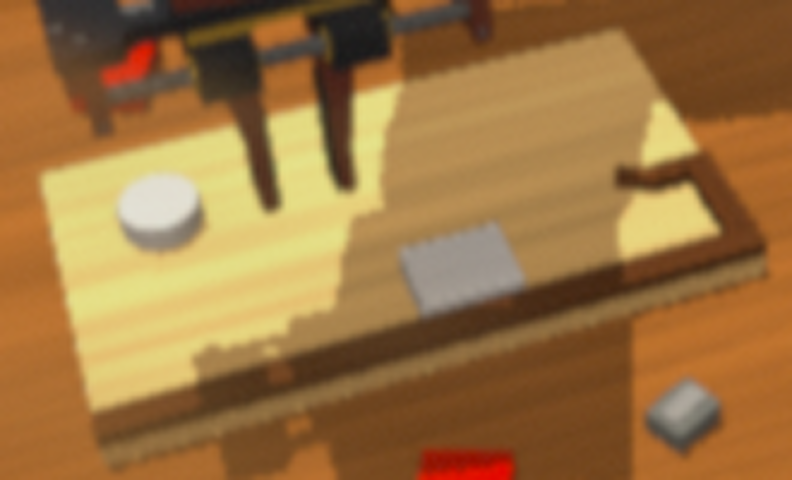

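View pics/w6.png

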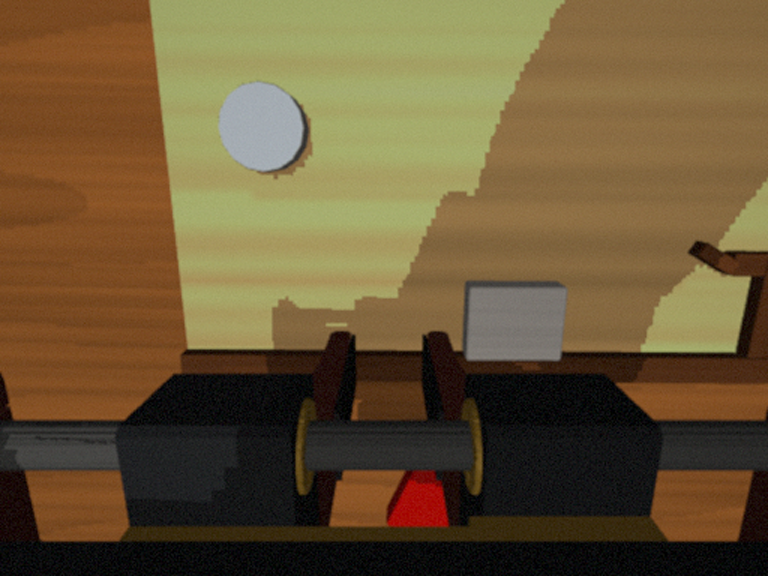

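```bash
python3 - <<'E'
from h import *
import pickle
o=pickle.load(open('o6.pkl','rb'))
f=lambda q:(np.array(q,float)+.5)/1.5-.5
W=tob(wray(o,f([(467,288),(565,288),(562,360),(464,360)]),28));print(W.round(1),W.mean(0))
for z in(12,22):print(tob(wray(o,f([(188,351),(740,354),(188,356),(740,358)]),z)).round(1))
E
```

```text
[[ -37.  -153.1]
 [ -37.3 -103.7]
 [   1.7 -101.3]
 [   2.  -152.8]] [ -17.64945932 -127.71148847]
[[   4.3 -304.7]
 [   4.4    4.5]
 [   7.3 -305. ]
 [   6.8    4.9]]
[[ 2.000e-01 -3.001e+02]
 [ 3.000e-01 -3.600e+00]
 [ 3.100e+00 -3.004e+02]
 [ 2.600e+00 -3.200e+00]]
```

The specimen is flush and parallel with the rail: its far edge is at x ≈ 1.9 and the rail line at about 0.3–3 in my frame. Its centre is at y ≈ -127.7. Now I'll descend behind it.

Request:
arm_command(increments=[[[0,0.4,1.5],0],[[0,0,2],0],[[0,0,2],0],[[0,0,1],0],[[0,0,0],0],[[0,0,0],0]])

```text
t: 7.25
ee_pos: [597.6, -105.8, 22.6]
orientation: [2.191, 2.25, 0.001]
ft_force: [0.4, -0.2, -0.5]
width: 24.2
```

```bash
python3 look.py 7
```

```text
7.25 [ 597.6 -105.8   22.6] [[ -24.3 -189.4]] [2.1911e+00 2.2501e+00 1.0000e-03] [ 0.4 -0.2 -0.5]
```

Request:
arm_command(increments=[[[0,0.2,0.5],0.4],[[0,0,0],0],[[0.7,0,0],0],[[0.7,0.02,0],0],[[0.7,0.02,0],0],[[0.7,0.02,0],0],[[0.7,0.02,0],0],[[0.7,0.02,0],0],[[0,0,0],0]])

```text
t: 8.25
ee_pos: [601.7, -60.0, 20.4]
orientation: [2.196, 2.239, 0.005]
ft_force: [-0.7, 0.1, 0.1]
width: 24.6
```

```bash
python3 look.py 8
```

```text
8.25 [601.7 -60.   20.4] [[ -19.4 -143.7]] [2.1962 2.2393 0.005 ] [-0.7  0.1  0.1]
```

View pics/s8.png

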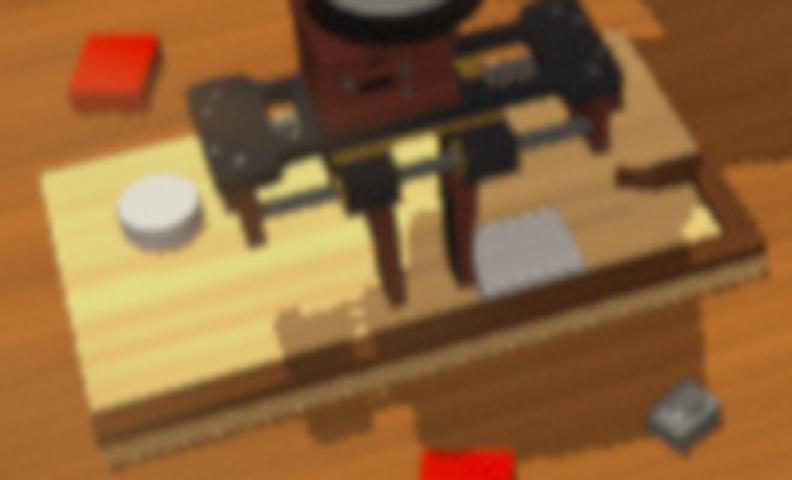

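View pics/w8.png

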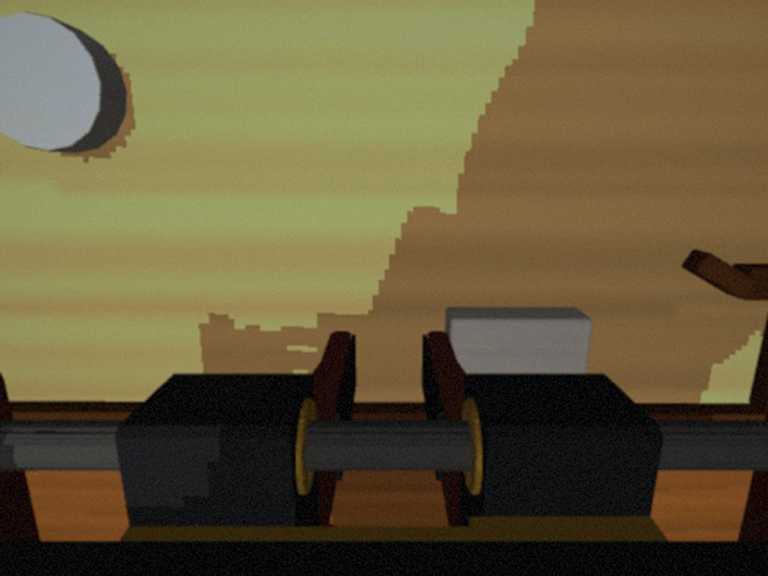

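The specimen is in front of the lead finger and still flush with the rail in the scene view. I'll push on.

Request:
arm_command(increments=[[[0.6,0,0.2],0],[[0.7,0,0.1],0],[[0.7,0,0],0],[[0.7,0,0],0],[[0.7,0,0],0],[[0.7,0,0],0],[[0.6,0,0],0],[[0,0,0],0]])

```text
t: 9.15
ee_pos: [601.5, -10.1, 17.4]
orientation: [2.196, 2.237, 0.006]
ft_force: [-0.1, 0.1, -0.6]
width: 24.9
```

```bash
python3 look.py 9
```

```text
9.15 [601.5 -10.1  17.4] [[-18.7 -93.8]] [2.1964 2.2372 0.006 ] [-0.1  0.1 -0.6]
```

View pics/s9.png

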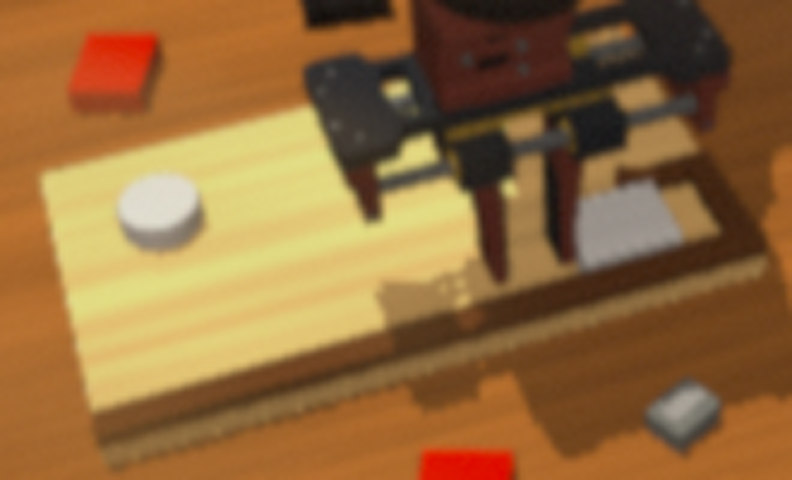

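View pics/w9.png

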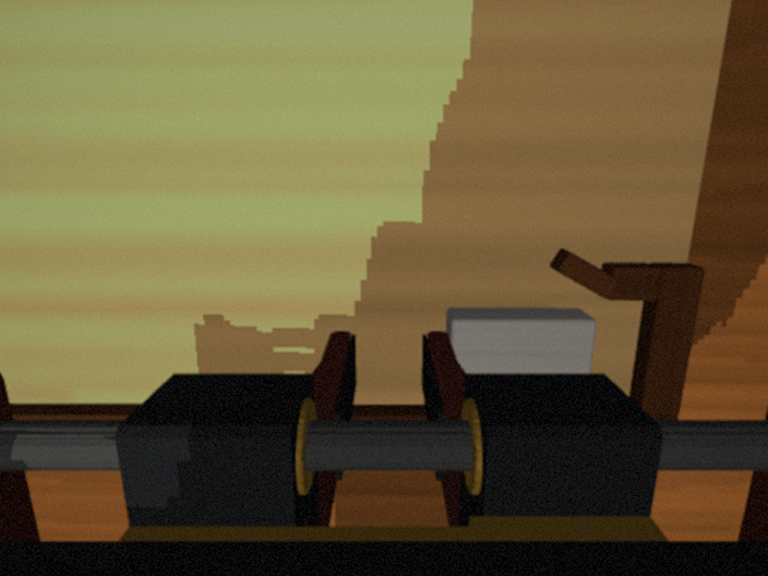

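The specimen is at the mouth of the pocket and still flush with the rail. About 17 mm is left.

Request:
arm_command(increments=[[[0.5,0,0],0],[[0.5,0,0],0],[[0.3,0,0],0],[[0.3,0,0],0],[[0.2,0,0],0]])

```text
t: 9.75
ee_pos: [601.2, 7.7, 17.3]
orientation: [2.198, 2.235, 0.006]
ft_force: [-0.4, -2.1, 0.7]
width: 24.5
```

```bash
python3 look.py 10
```

```text
9.75 [601.2   7.7  17.3] [[-18.7 -76. ]] [2.1982 2.2352 0.0057] [-0.4 -2.1  0.7]
```

View pics/s10.png

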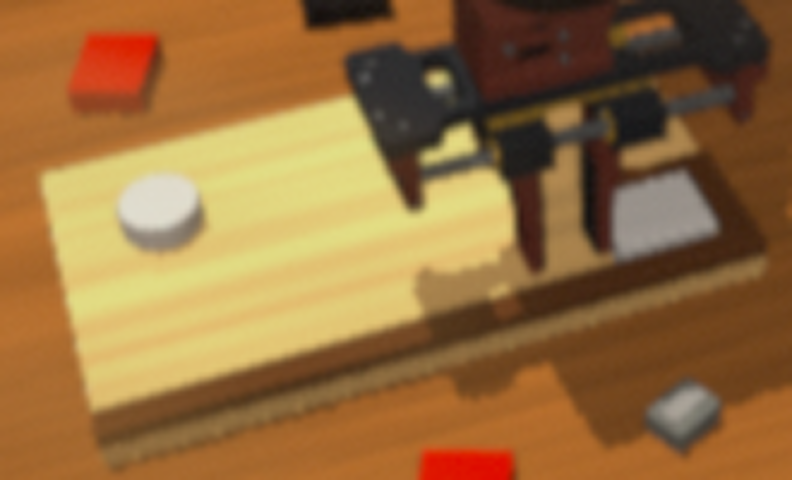

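The specimen is nearly home, with 2 N of reaction beginning. One more gentle push should seat it.

Request:
arm_command(increments=[[[0.25,0.05,0],0],[[0.25,0.05,0],0],[[0.25,0.05,0],0]])

```text
t: 10.15
ee_pos: [601.5, 13.0, 17.1]
orientation: [2.195, 2.237, -0.001]
ft_force: [-2.5, -26.5, 4.9]
width: 24.4
```

```bash
python3 look.py 11
```

```text
10.15 [601.5  13.   17.1] [[-18.3 -70.6]] [ 2.1954e+00  2.2369e+00 -1.0000e-03] [ -2.5 -26.5   4.9]
```

View pics/w11.png

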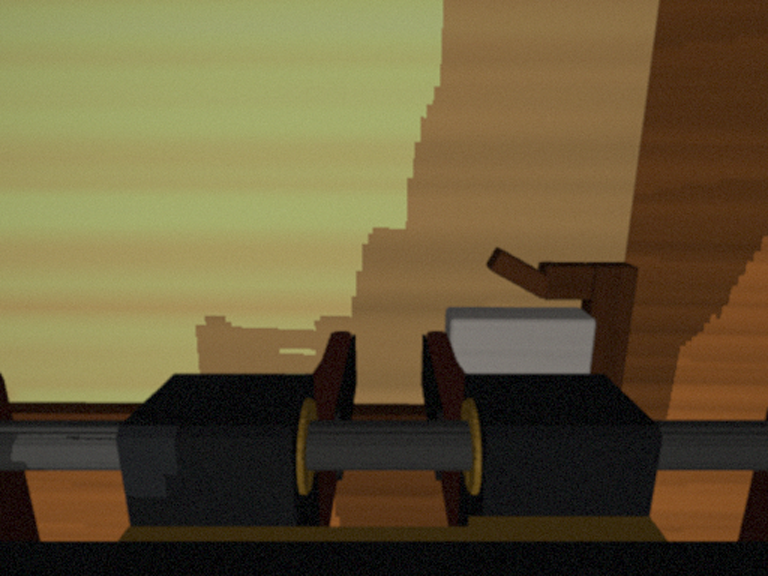

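The stop now answers with 26 N, so it is home. I'll back off, rise and inspect.

Request:
arm_command(increments=[[[-0.6,0,0],0],[[-1,0,0],0],[[-1,0,-1],0],[[0,0,-4],0],[[0,-1,-4],0],[[0,-2,-4],0],[[-2,-3,-3],0],[[-2,-3,0],0],[[0,0,0],0],[[0,0,0],0]])

```text
t: 11.25
ee_pos: [511.4, -59.5, 188.0]
orientation: [2.196, 2.23, 0.007]
ft_force: [0.2, 0.3, 0.6]
width: 24.7
```

```bash
python3 look.py 12
```

```text
11.25 [511.4 -59.5 188. ] [[-109.6 -141.5]] [2.1958 2.2304 0.0072] [0.2 0.3 0.6]
```

View pics/w12.png

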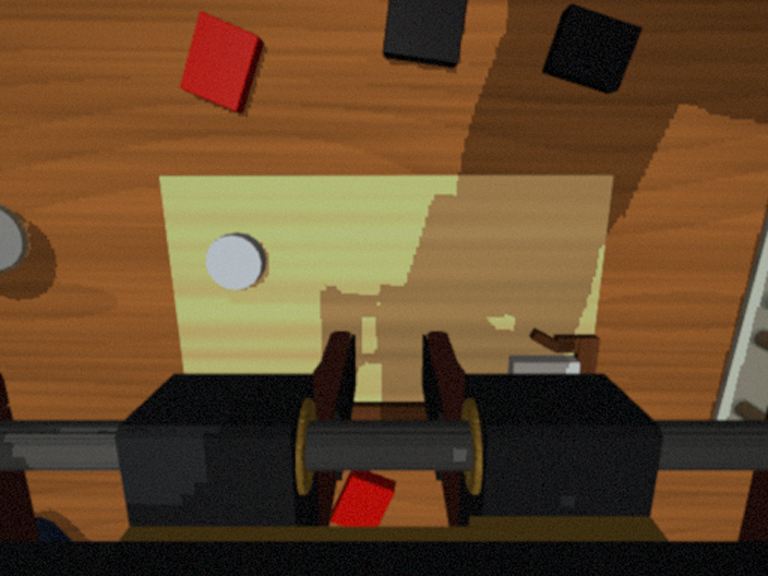

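View pics/s12.png

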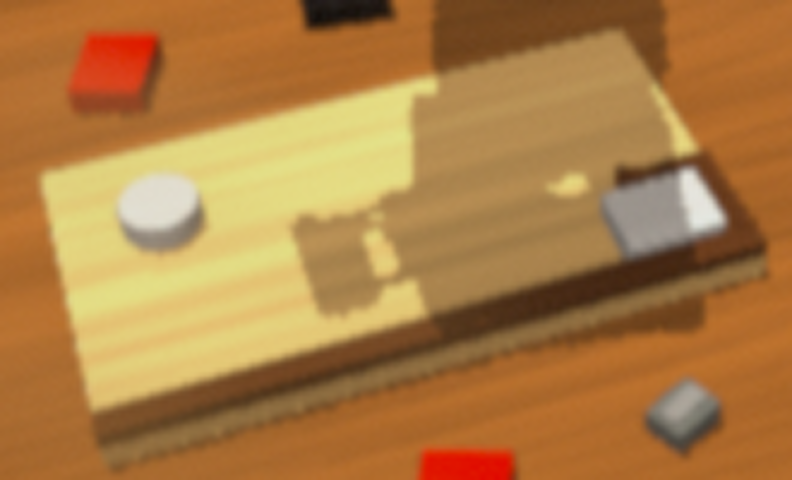

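It looks home and flush. I'll move the arm away for a clear top and wrist view.

Request:
arm_command(increments=[[[-2,-4,-2],0],[[-3,-3,-2],0],[[-3,-2,0],0],[[-3,0,0],0],[[-3,0,0],0],[[0,0,0],0],[[0,0,0],0]])

```text
t: 12.05
ee_pos: [426.1, -202.4, 224.2]
orientation: [2.192, 2.244, 0.003]
ft_force: [0.0, -0.8, 0.4]
width: 24.4
```

```bash
python3 look.py 13; python3 - <<'E'
from h import *
im=get_image('top')[:,:,::-1];cv2.imwrite('pics/t13full.png',im)
cv2.imwrite('pics/t13.png',cv2.resize(im[145:245,205:355],None,fx=5,fy=5,interpolation=cv2.INTER_CUBIC))
E
```

```text
12.05 [ 426.1 -202.4  224.2] [[-197.5 -282.9]] [2.1919 2.2444 0.0028] [ 0.  -0.8  0.4]
```

View pics/w13.png

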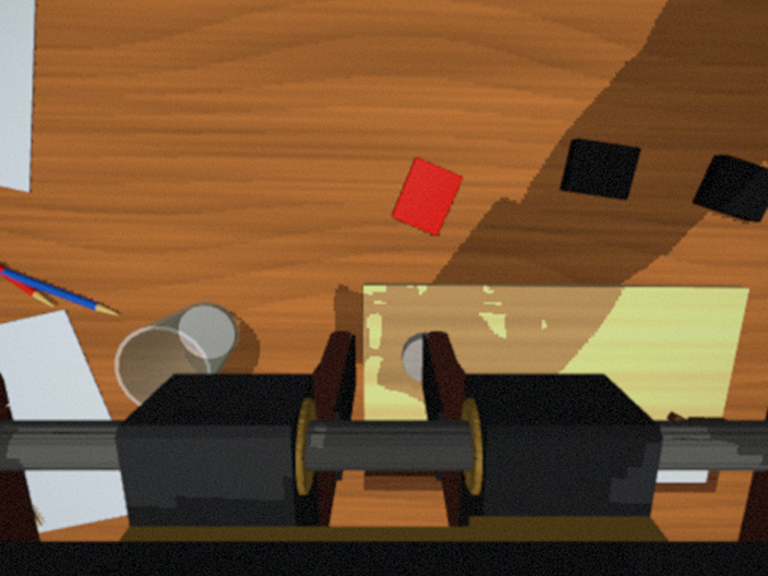

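View pics/t13.png

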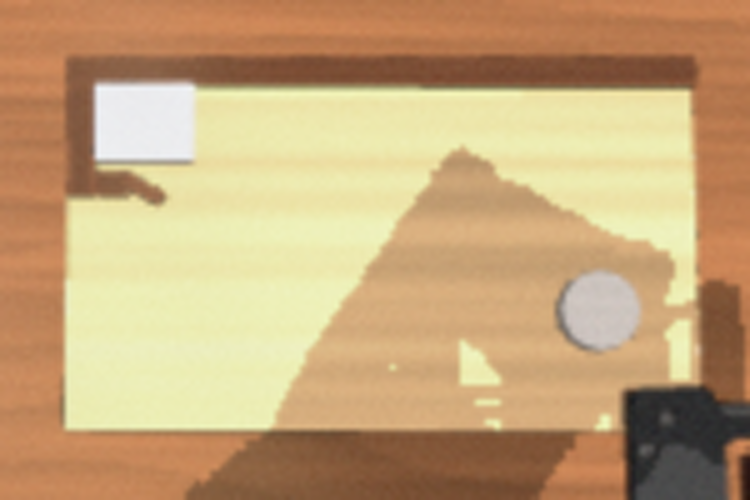

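View pics/t13full.png

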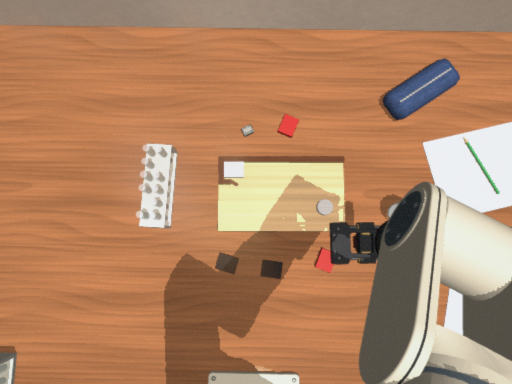

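```bash
python3 - <<'E'
from h import *
f=lambda u,v:((u+.5)/5-.5+205,(v+.5)/5-.5+145)
W=np.vstack([ray('top',[f(*q)],28) for q in((94,83),(195,83),(194,162),(94,161))]);b=tob(W);print(b.round(1),b.mean(0).round(1))
print(get_obs()['ft_force'])
E
```

```text
[[  1.3   1.1]
 [  1.2 -49.9]
 [-39.2 -49.4]
 [-38.6   0.8]] [-18.8 -24.4]
[ 0.07530401  0.25132112 -0.58111328]
```

```bash
python3 -c "
from workcell import *
print(close_job())"
```

```text
the job is handed in; nothing more can be done
None
```

The rectangular specimen is home in the corner pocket and the job is handed in at about 12 s of the 56 s allowed. `close_job()` gives no verdict, so what follows is from my own checks.

- **Push to the rail:** I pushed it square to the rail with both fingertips, about 103 mm short of its home position. The rail pushed back with 9 N. The wrist camera showed it parallel to the rail to within about 0.01 rad, with its edge on the rail line.
- **Slide to the stop:** I pushed its rear end along the rail with the front finger until the end stop pushed back with 26 N. Then I backed off, rose and moved clear.
- **Final position:** in the last top view its centre measured x -18.8, y -24.4 mm, against a nominal -20, -25. It looks flush and parallel. The x reading is about 1 mm past flush, which is within the 2 mm calibration and fits my estimate of the rail line being off by a similar amount.
- **Other objects:** by eye, the round specimen, rack and sharpener stand where they were. In the last top view the arm partly hid the beaker, but the wrist view shows it standing, and the arm did not go near it. I did not measure any of their positions again.
- **Robot:** the arm is clear, with the fingertips at 224 mm and the wrist force near zero.

The only disagreement was that the fingertips stopped about 5 mm further along the rail than I expected when the specimen hit the stop. I put this down to finger give under load and a small error in my stop estimate. The final picture shows the specimen fully home.

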